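# Restock the bar's coffee capsule rails by colour

## Robot

A 6-joint arm with a two-finger parallel gripper is mounted at the origin on the work surface. World frame = base frame: x ahead of the robot, y to its left, z up, the work surface at z = 0. Lengths are in m, angles in rad, forces in N, time in s.
With the tool pointing down it reaches from about 0.35 to 0.975 m from the base axis. Payload 4.9 kg.
Tool frame: the origin (TCP) lies midway between the tips of the shut fingers; the grasp point (between the pads) lies ctrl.tcp_to_grasp behind it (ctrl.tcp_to_grasp is the distance from the TCP to the grasp point, in m); z points along the fingers, y is the direction in which the jaws open and shut (so a half turn about z gives the same grasp; the last joint's range is limited). The gripper opens to 85 mm and grips with 20 to 120 N. Pads are 22 mm wide; open, the fingers measure 114 mm over their backs; the gripper's body (76 mm by 85 mm) begins 54 mm behind the grasp point. The pads swing forward as they close: fully open they stand 13 mm farther back than shut.
Start: joints at [-1.432, 0.053, 1.613, -0, 1.476, -0.119], TCP at [0.159, -0.604, 0.231] pointing down, gripper open.
Joint ranges: [-3.01, 3.01], [-1.01, 2.22], [0.06, 2.58], [-1.02, 4.17], [0.09, 2.62], [-3.14, 3.14]. Speed limits (rad/s): [2.57, 2.57, 3.14, 3.14, 3.14, 3.14].

## Interface

Orientations are given as a rotation vector (axis times angle).
In Python, from station import ctrl, get_image, calibration, finish_job, models gives the robot as it stands.
- The arm moves only by the shell command python3 -m creep 'ROWS' [FORCE]. ROWS is JSON, a list of rows, each a list of 7 numbers: the opening, from 0 (shut) to 1 (fully open), then the shift along the tool's x, y, z in m, then the turn, a rotation vector about the tool's x, y, z in degrees. A call has 1 to 20 rows; each row shifts and turns the commanded pose from where the row before left it, along the tool's axes as they then stand; what a row does not reach is not made up. A row lasts 1/10 s, in which the tool goes at most 50 mm and 8.59 degrees, less where a joint would pass 70% of its speed; a pose out of reach is approached as far as the arm can. A call with a gripper value outside its range is refused whole. The fingers move at their own pace and stop on an object; FORCE is the grip in N (left out, the last holds). Time passes only in rows, so rows that do not move let the fingers close. It gives the time, the measured TCP pose, the force and the opening at its end, in the units of the state.
- ctrl.get_obs(): the state, without advancing time (a new reading comes with each control period).
- get_image(name): name is "side" or "top"; returns the picture (480x640x3 uint8, red, green, blue); there is no depth.
- calibration(name): a dict with "mtx" (3x3 intrinsics, pixels), "R" (3x3) and "t" (3): a world point X has camera coordinates R X + t. Camera axes: x right, y down, z forward; pixel columns grow to the right and rows downward; lengths in m; the calibration is good to about 2 mm. A picture is of the moment at which its call begins. calibration takes no time and is no camera call.
- finish_job(): hands the job in, once; it reports no verdict.
Trained networks look in the newest picture that a camera, given by its name, has taken for a name from the list of things; names that differ only in an ending like _2 or _b are one class to them, and where a whole thing is asked for, a point or a joint stands for the part that bears it (a point fixed in the world has none). Each returns a list of dicts, best first, with "conf" (0 to 1); they miss things now and then, are a little off and sometimes report something else, mostly with a low value. They report only what shows in the picture. A call takes as long as a camera call. They do not tell look-alikes from the thing itself.
- models.search_frame(camera, name): "extent" ([left, top, right, bottom] in pixels, round what is visible of it).
The state is a dict: "t": time; "q": joint angles; "dq": joint speeds; "effort": joint torques, N m; "tool_pos": TCP position; "tool_rot": TCP orientation; "contact_force": force on the tool from outside, world axes, zero at the start; "wrist_torque": the same for the moment, N m; "opening": finger opening in m.
Only numpy, scipy, OpenCV 4.12 (cv2) and the standard library are available. Lean on these libraries where they do the work, as an engineer would, in place of code of your own. Each camera call takes 0.05 s, during which the arm holds its last target. There are 200 camera calls.

## Task

Get the coffee capsules ready for service: put every capsule, dome up, into the rail whose end block has its colour, sliding its rim in under the lips from the open end; any capsule that already sits in the wrong rail has to be drawn out and put in the right one. Each rail must end with its row pushed fully home, the first capsule against the end block and the others touching behind it. Leave the siphon, the shaker and the tumblers standing where they are.

Things in the scene. Friction and masses are not known exactly. Their poses are not given: they have to be found in the camera images.
- stand: Fixed wooden board, 300 x 270 mm, 12 mm thick, that carries the two rails side by side (both run along its x axis, 132 to 142 mm apart, mouths towards its -x side). Origin: centre of its underside.
- tray: Fixed service tray, 250 (x) x 310 (y) mm, black rubber floor 5 mm above the origin, wooden rim 14 mm high and 6 mm thick. Origin: centre of its underside.
- rail_green: Fixed steel channel with lips, ended by a green block. Origin: underside, on the centre line, where the lips begin (mouth); x runs from mouth to block, z up. Lips from x = 0 to 188 mm: channel 67 mm wide inside, 75 outside; floor at z = 4, lips' underside at z = 11.5, top 14.5, slot between lips 48 mm wide. A capsule enters and leaves only at the mouth, rim under the lips, body in the slot.
- rail_green_end (a point): Point on the floor (z = 4 mm) of the green rail at the face of its end block, 188 mm in from the mouth. Block 30 mm high, 10 thick, 75 wide. The rail holds three capsules: the first, against the block, has its centre 30 mm before this point (x = 158 in the rail's frame), the next at x = 98, the third at x = 38.
- rail_green_landing (a point): Point on the floor of the green rail's open landing plate, 40 mm outside the mouth. The plate has no lips, is 82 mm wide and runs from x = -80 to 0 mm in the rail's frame, same floor height; from x = -51 to 0 two low guide walls, 11.5 mm high, narrow from 81 mm apart to the channel's 67. A strip of the rail's colour marks its outer edge.
- rail_orange: Fixed steel channel with lips, ended by a orange block. Origin: underside, on the centre line, where the lips begin (mouth); x runs from mouth to block, z up. Lips from x = 0 to 188 mm: channel 67 mm wide inside, 75 outside; floor at z = 4, lips' underside at z = 11.5, top 14.5, slot between lips 48 mm wide. A capsule enters and leaves only at the mouth, rim under the lips, body in the slot.
- rail_orange_end (a point): Point on the floor (z = 4 mm) of the orange rail at the face of its end block, 188 mm in from the mouth. Block 30 mm high, 10 thick, 75 wide. The rail holds three capsules: the first, against the block, has its centre 30 mm before this point (x = 158 in the rail's frame), the next at x = 98, the third at x = 38.
- rail_orange_landing (a point): Point on the floor of the orange rail's open landing plate, 40 mm outside the mouth. The plate has no lips, is 82 mm wide and runs from x = -80 to 0 mm in the rail's frame, same floor height; from x = -51 to 0 two low guide walls, 11.5 mm high, narrow from 81 mm apart to the channel's 67. A strip of the rail's colour marks its outer edge.
- capsule_green_1: Green large-format coffee capsule, 22 g: an aluminium rim disc 60 mm in diameter and 4 mm thick at the bottom, on it a body, green, almost cylindrical, 41 mm in diameter, domed on top; 44 mm high in all. Origin: centre of the underside of the rim; z up through the dome. Starts standing rim down on the tray. May be absent.
- capsule_green_2: Green large-format coffee capsule, 22 g: an aluminium rim disc 60 mm in diameter and 4 mm thick at the bottom, on it a body, green, almost cylindrical, 41 mm in diameter, domed on top; 44 mm high in all. Origin: centre of the underside of the rim; z up through the dome. Starts standing rim down on the tray. May be absent.
- capsule_green_3: Green large-format coffee capsule, 22 g: an aluminium rim disc 60 mm in diameter and 4 mm thick at the bottom, on it a body, green, almost cylindrical, 41 mm in diameter, domed on top; 44 mm high in all. Origin: centre of the underside of the rim; z up through the dome. If present, it starts wrongly inside the orange rail, somewhere along it. May be absent.
- capsule_orange_1: Orange large-format coffee capsule, 22 g: an aluminium rim disc 60 mm in diameter and 4 mm thick at the bottom, on it a body, orange, almost cylindrical, 41 mm in diameter, domed on top; 44 mm high in all. Origin: centre of the underside of the rim; z up through the dome. Starts standing rim down on the tray. May be absent.
- capsule_orange_2: Orange large-format coffee capsule, 22 g: an aluminium rim disc 60 mm in diameter and 4 mm thick at the bottom, on it a body, orange, almost cylindrical, 41 mm in diameter, domed on top; 44 mm high in all. Origin: centre of the underside of the rim; z up through the dome. Starts standing rim down on the tray. May be absent.
- capsule_orange_3: Orange large-format coffee capsule, 22 g: an aluminium rim disc 60 mm in diameter and 4 mm thick at the bottom, on it a body, orange, almost cylindrical, 41 mm in diameter, domed on top; 44 mm high in all. Origin: centre of the underside of the rim; z up through the dome. If present, it starts wrongly inside the green rail, somewhere along it. May be absent.
- siphon: Bystander: chrome soda siphon, 96 mm in diameter, 290 mm tall, 1.4 kg. Origin: centre of its underside.
- shaker: Bystander: stainless cocktail shaker, 86 mm in diameter, 210 mm tall. Origin: centre of its underside.
- tumbler_1: Bystander: thick green glass tumbler, 80 mm in diameter, 95 mm tall. Origin: centre of its underside.
- tumbler_2: Bystander: another such tumbler.
There are look-alikes about, which are no part of the job. What is shaped like the capsule_green_1 but blue or pink is not meant.

How it is judged:
By the outcome, as a careful person would: the job done as asked, in the order asked, and still so for the second after the job is handed in, with the robot touching nothing.
Of capsule_green_1, capsule_green_2, capsule_orange_1, capsule_orange_2 only 3 to 4 are there at a start; the rules pass over those that are not, and their reading is None.
Of capsule_green_3, capsule_orange_3 only 1 to 2 are there at a start; the rules pass over those that are not, and their reading is None.
At some moment in a run one of capsule_green_1, capsule_green_2, capsule_green_3, capsule_orange_1, capsule_orange_2, capsule_orange_3 may be knocked a few centimetres aside while the robot is not near it.
Once in a run the grip may slacken for a moment while it holds something.
It also fails if it takes over 210 s, if anything falls off the work surface, if the arm or the gripper's body presses on something with over 40 N, if the wrist force passes 120 N, or if a joint passes its speed limit or range.

## Working session

There is one attempt and no reset: what is moved stays moved. The work goes in short steps, Python scripts to look and compute and a shell command to move; the robot and the scene stay as the last step left them, time stands still between calls to the robot, and variables do not carry over. Pictures are saved under pics/ and viewed, about 12 in all and at most 16, crops included, and the job is handed in when it is done.

```bash
mkdir -p pics; ls; python3 - <<'E'
from station import ctrl,get_image,calibration,models
import cv2,numpy as np
for n in("side","top"):
    cv2.imwrite(f"pics/{n}0.png",get_image(n)[:,:,::-1])
    c=calibration(n);print(n,{k:np.round(v,4).tolist() for k,v in c.items()}, (-np.array(c["R"]).T@np.array(c["t"])).round(3))
print(ctrl.tcp_to_grasp);print(ctrl.get_obs())
E
```

```text
pics
side {'mtx': [[571.309, 0.0, 328.9114], [0.0, 571.309, 237.3287], [0.0, 0.0, 1.0]], 'R': [[-0.6803, -0.7329, 0.001], [-0.3766, 0.3485, -0.8584], [0.6287, -0.5843, -0.5131]], 't': [0.3977, 0.2679, 1.306]} [-0.45   0.961  0.9  ]
top {'mtx': [[441.9828, 0.0, 322.6088], [0.0, 441.9828, 236.867], [0.0, 0.0, 1.0]], 'R': [[0.016, -0.9998, -0.0142], [-0.9914, -0.014, -0.1302], [0.13, 0.0161, -0.9914]], 't': [-0.013, 0.5759, 1.0283]} [ 0.437 -0.021  1.094]
0.0187
{'t': 0.1, 'q': array([-1.43202823e+00,  5.33029786e-02,  1.61416094e+00, -1.55435377e-05,
        1.47600502e+00, -1.18996512e-01]), 'dq': array([ 0.00126159, -0.00292242, -0.00368055,  0.00071683,  0.00055273,
       -0.00035326]), 'effort': array([ 2.71648314e-03, -3.94906390e+01, -3.71358776e+01,  8.51169989e-05,
        3.98810473e-03, -1.26875355e-05]), 'tool_pos': array([ 0.15924406, -0.60378606,  0.2301759 ]), 'tool_rot': array([-3.11367602e+00, -4.03536894e-01,  5.34064495e-05]), 'contact_force': array([ 0.79332272, -0.27703074,  0.97254056]), 'wrist_torque': array([0.00350505, 0.03364468, 0.01213203]), 'opening': 0.08560489241399664}
```

View pics/top0.png

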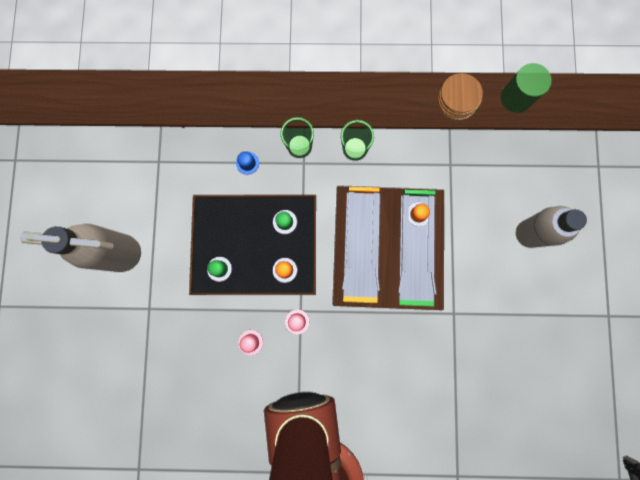

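View pics/side0.png

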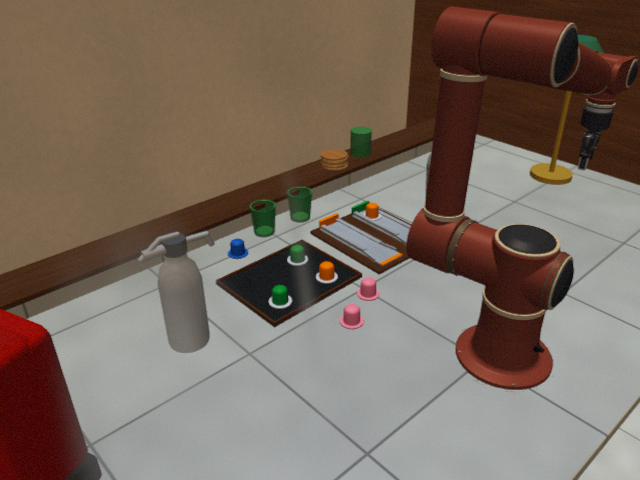

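The top view shows what could be mistaken for a capsule:
- **Tray:** green capsules at (284,221) and (219,268), orange at (284,270).
- **Green rail:** an orange capsule at (420,212), in the wrong rail.
- **Look-alikes:** blue at (247,162), pink at (297,322) and (249,343).
- **Green but not capsules:** the tumblers at (297,135) and (357,138), and the ledge items at (460,95) and (533,80).

By the description I choose the four green and orange ones. I'll check them in one close crop and measure them.

```bash
cat > h.py <<'E'
from station import ctrl,get_image,calibration,models,finish_job
import cv2,numpy as np
from scipy.spatial.transform import Rotation as Ro
C=calibration("top");K,R,t=[np.array(C[k]) for k in("mtx","R","t")]
def world(u,v,z):
    o=-R.T@t; d=R.T@np.linalg.inv(K)@[u,v,1]; return o+d*(z-o[2])/d[2]
def blobs(im,lo=25,zf=None):
    hsv=cv2.cvtColor(im,cv2.COLOR_RGB2HSV);out=[]
    for col,a,b in(("orange",8,24),("green",45,80)):
        m=cv2.inRange(hsv,(a,140,70),(b,255,255)); m[:180]=0; m[330:]=0; m[:,:170]=0; m[:,470:]=0
        n,_,s,c=cv2.connectedComponentsWithStats(m)
        for i in range(1,n):
            if s[i,4]>=lo: out.append((col,c[i],s[i,:5]))
    return out
def caps(im):
    for col,c,s in blobs(im,90):
        if s[2]<1.7*s[3]:
            b=.016 if c[0]>325 else .005
            print(col,c.round(1),s.tolist(),"xy mm",(1e3*world(*c,b+.027)[:2]).round(1))
def pose():
    o=ctrl.get_obs();M=Ro.from_rotvec(o["tool_rot"]).as_matrix()
    print("t %.1f tcp"%o["t"],(1e3*o["tool_pos"]).round(1),"yaw",round(np.degrees(np.arctan2(M[1,0],M[0,0])),2),"zt",M[:,2].round(3),"open %.1f"%(1e3*o["opening"]),"F",o["contact_force"].round(1));return o
def snap(n):
    im=get_image("top");cv2.imwrite(f"pics/{n}.png",cv2.resize(im[170:330,180:460,::-1],None,fx=2.8,fy=2.8,interpolation=cv2.INTER_CUBIC));return im
E
python3 - <<'E'
from h import *
im=snap("c1");pose()
for col,c,s in blobs(im): print(col,c.round(1),s.tolist(),"strip",(1e3*world(*c,.016)).round(1)[:2],"block",(1e3*world(*c,.042)).round(1)[:2])
caps(im)
for n in("tray","stand","rail_green","capsule_green_1"): print(n,[(round(d["conf"],2),np.round(d["extent"]).tolist()) for d in models.search_frame("top",n)])
E
```

```text
t 0.1 tcp [ 159.3 -603.9  230.3] yaw 14.77 zt [-0.     0.002 -1.   ] open 85.6 F [-0.2  0.9 -0.3]
orange [373.7 249.3] [334, 187, 69, 120, 2856] strip [ 549.9 -129.5] block [ 547.2 -126.9]
orange [439.2 250.8] [433, 191, 10, 118, 641] strip [ 548.5 -289. ] block [ 545.8 -282.6]
orange [419.9 212.4] [411, 204, 18, 18, 237] strip [ 643.3 -243.3] block [ 638.3 -238. ]
orange [283.7 269.3] [276, 262, 17, 16, 211] strip [497.7  89.7] block [496.2  87.1]
green [419.8 192.4] [404, 191, 31, 4, 115] strip [ 693.7 -243.7] block [ 687.5 -238.3]
green [283.7 220.1] [276, 213, 16, 16, 187] strip [619.4  93.2] block [615.   90.4]
green [216.6 267.9] [208, 261, 19, 15, 210] strip [498.6 254.1] block [497.1 247.5]
green [416.1 302.5] [400, 301, 33, 4, 105] strip [ 422.6 -231.4] block [ 423.  -226.4]
orange [373.7 249.3] [334, 187, 69, 120, 2856] xy mm [ 547.1 -126.8]
orange [439.2 250.8] [433, 191, 10, 118, 641] xy mm [ 545.7 -282.3]
orange [419.9 212.4] [411, 204, 18, 18, 237] xy mm [ 638.1 -237.8]
orange [283.7 269.3] [276, 262, 17, 16, 211] xy mm [496.8  88.1]
green [283.7 220.1] [276, 213, 16, 16, 187] xy mm [616.7  91.5]
green [216.6 267.9] [208, 261, 19, 15, 210] xy mm [497.7 250. ]
tray [(0.74, [189.0, 192.0, 319.0, 294.0])]
stand [(0.71, [334.0, 183.0, 443.0, 311.0]), (0.39, [516.0, 207.0, 584.0, 246.0]), (0.17, [206.0, 259.0, 233.0, 278.0])]
rail_green [(0.62, [398.0, 190.0, 436.0, 307.0])]
capsule_green_1 [(0.93, [236.0, 331.0, 262.0, 357.0]), (0.6, [285.0, 310.0, 309.0, 332.0]), (0.6, [234.0, 150.0, 259.0, 175.0]), (0.58, [275.0, 210.0, 298.0, 236.0])]
```

View pics/c1.png

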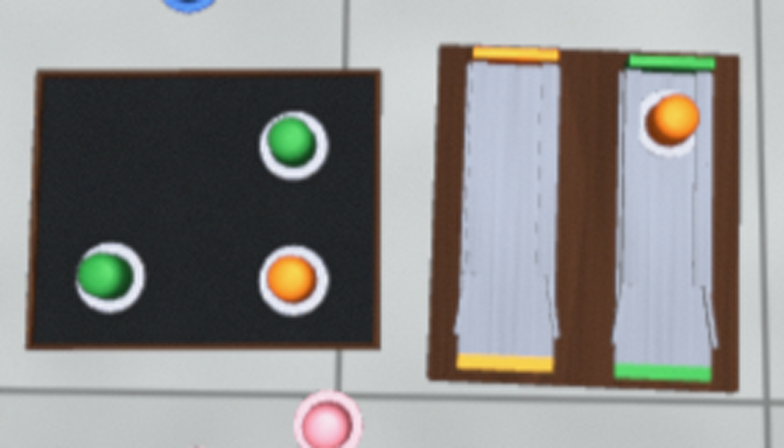

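The crop confirms the choice: greens at crop (293,143) and (105,276), orange at (293,278), and an orange in the green rail at (672,118). The mouths face the robot. Now I'll fit the rail axes and work out the first move.

```bash
cat >> h.py <<'E'
def to(x,y,z,yaw):
    "tool-axis shift (mm) from here to world mm x,y,z once turned to yaw; and the turn about tool z"
    o=pose();M=Ro.from_rotvec(o["tool_rot"]).as_matrix();y0=np.degrees(np.arctan2(M[1,0],M[0,0]))
    c,s=np.cos(np.radians(yaw)),np.sin(np.radians(yaw));d=np.array([x,y,z])-1e3*o["tool_pos"]
    print("->",[round(v,1) for v in(c*d[0]+s*d[1],s*d[0]-c*d[1],-d[2])],"turn",round(y0-yaw,2))
E
python3 - <<'E'
from h import *
im=cv2.imread("pics/top0.png")[:,:,::-1].copy();hsv=cv2.cvtColor(im,cv2.COLOR_RGB2HSV)
P={}
for n,a,b,x0,x1 in(("orange",12,28,338,390),("green",45,80,395,440)):
    for e,y0,y1,z in(("strip",294,310,.016),("block",182,198,.042)):
        m=cv2.inRange(hsv,(a,190,120),(b,255,255));q=np.argwhere(m[y0:y1,x0:x1])+[y0,x0]
        c=q.mean(0)[::-1];P[n,e]=world(*c,z)[:2]*1e3;print(n,e,len(q),c.round(1),P[n,e].round(1))
    d=P[n,"block"]-P[n,"strip"];print(np.linalg.norm(d).round(1),"yaw",np.degrees(np.arctan2(d[1],d[0])).round(2))
print("shaker",world(530,240,0).round(3),"siphon",world(125,255,0).round(3))
to(400,-231,100,-1.5)
E
```

```text
orange strip 0 [nan nan] [nan nan]
orange block 30 [365.5 190.6] [ 690.4 -106.8]
nan yaw nan
green strip 0 [nan nan] [nan nan]
green block 0 [nan nan] [nan nan]
nan yaw nan
shaker [ 0.58  -0.518  0.   ] siphon [0.528 0.49  0.   ]
t 0.3 tcp [ 159.3 -604.2  231. ] yaw 14.77 zt [-0.     0.001 -1.   ] open 85.3 F [ 0.1  0.3 -1. ]
-> [np.float64(230.8), np.float64(-379.4), np.float64(131.0)] turn 16.27<stdin>:7: RuntimeWarning: Mean of empty slice.
  ret = um.true_divide(
```

```bash
python3 -m creep '[[1,0,0,0,0,0,8.13],[1,0,0,0,0,0,8.13],[1,0.023,-0.038,0.005,0,0,0],[1,0.023,-0.038,0.005,0,0,0],[1,0.023,-0.038,0.005,0,0,0],[1,0.023,-0.038,0.005,0,0,0],[1,0.023,-0.038,0.005,0,0,0],[1,0.023,-0.038,0.005,0,0,0],[1,0.023,-0.038,0.005,0,0,0],[1,0.023,-0.038,0.005,0,0,0],[1,0.023,-0.038,0.005,0,0,0],[1,0.023,-0.038,0.005,0,0,0],[1,0.04,0,0.01,0,0,0],[1,0.04,0,0.01,0,0,0],[1,0.04,0,0.01,0,0,0],[1,0.04,0,0.01,0,0,0],[1,0.04,0,0.01,0,0,0],[1,0.038,0,0.01,0,0,0],[1,0,0,0,0,0,0],[1,0,0,0,0,0,0]]'
python3 - <<'E'
from h import *
im=cv2.imread("pics/top0.png")[:,:,::-1].copy();hsv=cv2.cvtColor(im,cv2.COLOR_RGB2HSV)
P={}
for n,a,b,x0,x1 in(("orange",10,30,338,390),("green",45,80,395,440)):
    for e,y0,y1,z in(("strip",294,310,.016),("block",182,198,.042)):
        m=cv2.inRange(hsv,(a,140,70 if n=="green" else 150),(b,255,255));q=np.argwhere(m[y0:y1,x0:x1])+[y0,x0]
        c=q.mean(0)[::-1];P[n,e]=world(*c,z)[:2]*1e3;print(n,e,len(q),c.round(1),P[n,e].round(1))
    d=P[n,"block"]-P[n,"strip"];print(np.linalg.norm(d).round(1),"yaw",np.degrees(np.arctan2(d[1],d[0])).round(2))
to(638,-237.5,28,-1.5)
E
```

```text
t: 2.35
tool_pos: [0.6369, -0.2363, 0.1201]
tool_rot: [-3.141, 0.04, 0.003]
contact_force: [-0.2, -0.2, 0.4]
opening: 0.0855
orange strip 169 [360.1 299.7] [427.3 -96.8]
orange block 137 [363.9 189. ] [ 694.4 -103. ]
267.1 yaw -1.34
green strip 106 [415.9 302.5] [ 422.7 -231.1]
green block 117 [419.5 192.4] [ 687.5 -237.7]
265.0 yaw -1.44
t 2.4 tcp [ 636.9 -236.3  120.1] yaw -1.45 zt [-0.002  0.001 -1.   ] open 85.5 F [-0.2 -0.2  0.4]
-> [np.float64(1.1), np.float64(1.2), np.float64(92.1)] turn 0.05
```

```bash
python3 -m creep '[[1,0.001,0.001,0.04,0,0,0],[1,0,0,0.04,0,0,0],[1,0,0,0.012,0,0,0],[1,0,0,0,0,0,0],[0,0,0,0,0,0,0],[0,0,0,0,0,0,0],[0,0,0,0,0,0,0],[0,0,0,0,0,0,0],[0,0,0,0,0,0,0],[0,0,0,0,0,0,0],[0,0,0,0,0,0,0],[0,0,0,0,0,0,0]]' 40
```

```text
t: 3.55
tool_pos: [0.6397, -0.2385, 0.0321]
tool_rot: [3.14, -0.041, 0.006]
contact_force: [-0.9, -0.2, 6.5]
opening: 0.0399
```

```bash
python3 -m creep '[[0,0,0,-0.003,0,0,0],[0,0,0,0,0,0,0],[0,0,0,0,0,0,0]]'; python3 -c "
from h import *
to(457,-232.2,29.5,-1.4);print(ctrl.get_obs()['wrist_torque'].round(2))"
```

```text
t: 3.85
tool_pos: [0.6378, -0.2375, 0.0322]
tool_rot: [-3.141, 0.041, 0.001]
contact_force: [-0.1, -0.0, 2.6]
opening: 0.04
t 3.9 tcp [ 637.8 -237.5   32.2] yaw -1.49 zt [-0.  0. -1.] open 40.0 F [-0.1 -0.   2.6]
-> [np.float64(-180.9), np.float64(-0.9), np.float64(2.7)] turn -0.09
[ 0.03  0.   -0.  ]
```

```bash
python3 -m creep '[[0,0,0,-0.002,0,0,0],[0,-0.01,0,0,0,0,0],[0,-0.019,0,0,0,0,0],[0,-0.019,0,0,0,0,0],[0,-0.019,0,0,0,0,0],[0,-0.019,0,0,0,0,0],[0,-0.019,0,0,0,0,0],[0,-0.019,0,0,0,0,0],[0,-0.019,0,0,0,0,0],[0,-0.019,0,0,0,0,0],[0,-0.019,0,0,0,0,0],[0,0,0,0,0,0,0],[0,0,0,0,0,0,0]]'; python3 -c "
from h import *
im=snap('c2');to(463,-97.6,80,-1.4);caps(im)"
```

```text
t: 5.15
tool_pos: [0.4569, -0.2329, 0.0343]
tool_rot: [3.141, -0.042, 0.001]
contact_force: [-0.7, 0.6, -0.6]
opening: 0.0396
t 5.2 tcp [ 457.4 -233.1   34.5] yaw -1.5 zt [ 0.001 -0.    -1.   ] open 40.0 F [ 0.3 -0.6 -0.1]
-> [np.float64(2.2), np.float64(-135.6), np.float64(-45.5)] turn -0.1
orange [375.8 249.3] [334, 187, 69, 121, 2335] xy mm [ 547.1 -131.8]
orange [439.3 220.1] [436, 191, 7, 59, 283] xy mm [ 619.9 -284.1]
orange [283.7 269.4] [276, 262, 17, 16, 203] xy mm [496.6  88.1]
green [283.8 220.4] [276, 213, 16, 16, 192] xy mm [615.9  91.2]
green [216.9 268. ] [208, 261, 19, 15, 216] xy mm [497.3 249.4]
```

View pics/c2.png

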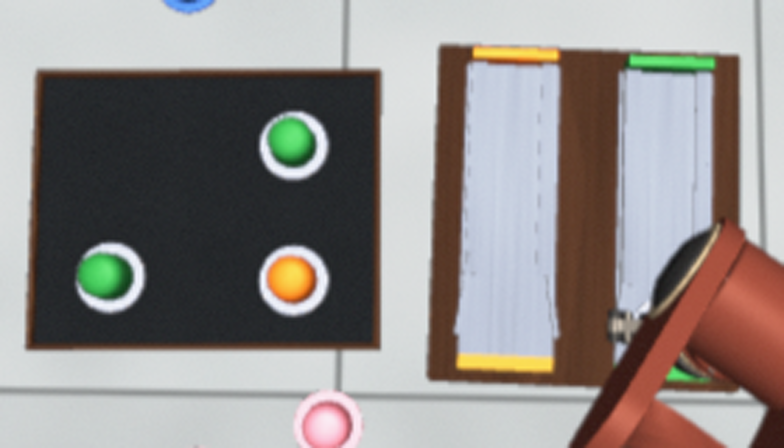

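The orange capsule is out of the green rail and held over its landing. I'll carry it to the orange landing.

```bash
python3 -m creep '[[0,0,0,-0.025,0,0,0],[0,0,0,-0.02,0,0,0],[0,0,-0.025,0,0,0,-0.1],[0,0,-0.028,0,0,0,0],[0,0,-0.028,0,0,0,0],[0,0,-0.028,0,0,0,0],[0,0.002,-0.0266,0,0,0,0],[0,0,0,0,0,0,0],[0,0,0,0.02,0,0,0],[0,0,0,0.015,0,0,0],[0,0,0,0.01,0,0,0],[0,0,0,0,0,0,0],[0,0,0,0,0,0,0]]'; python3 -c "
from h import *
to(661,-102.3,34,-1.4)"
```

```text
t: 6.5
tool_pos: [0.4628, -0.0978, 0.0346]
tool_rot: [3.141, -0.039, 0.0]
contact_force: [0.1, 0.3, -0.2]
opening: 0.04
t 6.5 tcp [462.8 -97.8  34.6] yaw -1.41 zt [ 0. -0. -1.] open 40.0 F [ 0.1  0.3 -0.2]
-> [np.float64(198.2), np.float64(-0.4), np.float64(0.6)] turn -0.01
```

```bash
python3 -m creep '[[0,0.01,0,0,0,0,0],[0,0.015,0,0,0,0,0],[0,0.015,0,0,0,0,0],[0,0.015,0,0,0,0,0],[0,0.015,0,0,0,0,0],[0,0.015,0,0,0,0,0],[0,0.005,0,0,0,0,0],[0,0,0,0,0,0,0],[0,0,0,0,0,0,0]]'; python3 - <<'E'
from h import *
pose(); im=get_image("side");cv2.imwrite("pics/s1.png",cv2.resize(im[170:300,280:460,::-1],None,fx=4,fy=4,interpolation=cv2.INTER_CUBIC))
E
```

```text
t: 7.4
tool_pos: [0.5522, -0.0996, 0.0343]
tool_rot: [-3.141, 0.038, 0.0]
contact_force: [-0.0, 0.9, -0.3]
opening: 0.0397
t 7.4 tcp [552.2 -99.6  34.3] yaw -1.39 zt [-0.  0. -1.] open 39.7 F [-0.   0.9 -0.3]
```

View pics/s1.png

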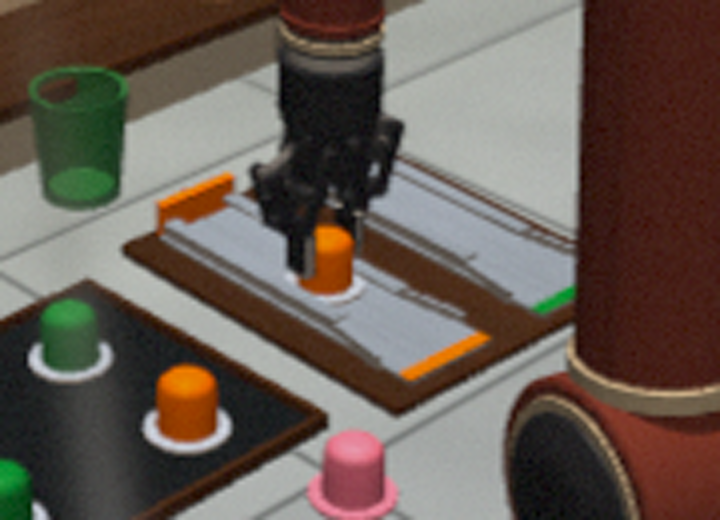

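```bash
python3 -m creep '[[0,0,0,-0.003,0,0,0],[0,0,0,-0.002,0,0,0],[0,0,0,0,0,0,0]]';python3 -m creep '[[0,0,0,0.003,0,0,0],[0,0,0,0.0025,0,0,0],[0,0,0,0,0,0,0],[0,0,0,0,0,0,0]]'
```

```text
t: 7.75
tool_pos: [0.5511, -0.0993, 0.0358]
tool_rot: [-3.141, 0.039, -0.0]
contact_force: [9.2, -1.7, -20.7]
opening: 0.04
t: 8.15
tool_pos: [0.5527, -0.0998, 0.0345]
tool_rot: [3.141, -0.038, 0.001]
contact_force: [0.3, 0.6, -0.5]
opening: 0.0401
```

The rim is confirmed under the lips, since lifting is resisted. I'll push it home.

```bash
python3 -m creep '[[0,0.01,0,0.001,0,0,0],[0,0.02,0,0,0,0,0],[0,0.02,0,0,0,0,0],[0,0.02,0,0,0,0,0],[0,0.015,0,0,0,0,0],[0,0.01,0,0,0,0,0],[0,0.005,0,0,0,0,0],[0,0.005,0,0,0,0,0],[0,0,0,0,0,0,0]]'
```

```text
t: 9.05
tool_pos: [0.6576, -0.1022, 0.0328]
tool_rot: [3.141, -0.038, 0.0]
contact_force: [0.2, 0.3, -0.4]
opening: 0.0398
```

```bash
python3 -m creep '[[0,0.003,0,0,0,0,0],[0,0.003,0,0,0,0,0],[0,0,0,0,0,0,0],[0,0,0,0,0,0,0]]'
```

```text
t: 9.45
tool_pos: [0.6615, -0.1022, 0.0325]
tool_rot: [-3.141, 0.038, 0.008]
contact_force: [-7.4, 0.3, 3.4]
opening: 0.0401
```

```bash
python3 -m creep '[[1,0,0,0,0,0,0],[1,0,0,0,0,0,0],[1,0,0,0,0,0,0],[1,0,0,0,0,0,0],[1,0,0,-0.03,0,0,0],[1,0,0,-0.04,0,0,0],[1,0,0,-0.01,0,0,0],[1,-0.03,-0.031,0,0,0,0],[1,-0.03,-0.031,0,0,0,0],[1,-0.03,-0.031,0,0,0,0],[1,-0.03,-0.031,0,0,0,0],[1,-0.03,-0.031,0,0,0,0],[1,-0.02,-0.031,0,0,0,0],[1,0,0,0,0,0,0],[1,0,0,0,0,0,0]]'; python3 -c "
from h import *
im=snap('c3');to(496.6,88,21,-1.4);caps(im)"
```

```text
t: 10.95
tool_pos: [0.4977, 0.0882, 0.1127]
tool_rot: [3.141, -0.036, 0.001]
contact_force: [-0.1, 0.1, 0.3]
opening: 0.0852
t 11.0 tcp [498.3  87.6 112.9] yaw -1.37 zt [ 0.001 -0.    -1.   ] open 85.4 F [-0.   0.   0.1]
-> [np.float64(-1.7), np.float64(-0.4), np.float64(91.9)] turn 0.03
orange [374.1 249.7] [334, 187, 69, 121, 2666] xy mm [ 546.1 -127.8]
orange [439.1 249.6] [432, 191, 11, 118, 620] xy mm [ 548.7 -282.2]
orange [363.7 203.1] [356, 195, 17, 17, 220] xy mm [ 659.1 -102.6]
green [283.7 220.1] [276, 213, 16, 16, 188] xy mm [616.6  91.4]
green [213.2 267.8] [208, 261, 10, 15, 117] xy mm [497.8 258.3]
```

View pics/c3.png

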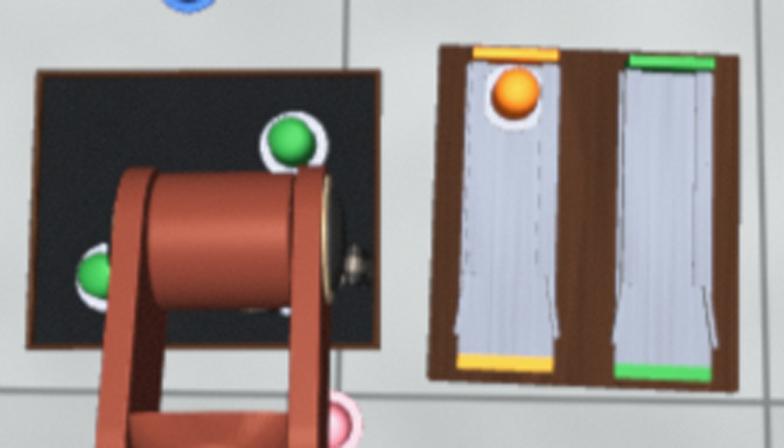

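Orange_3 sits against the orange block, at crop (515,95). Next is the orange on the tray.

```bash
python3 -m creep '[[1,-0.001,0,0.04,0,0,0],[1,0,0,0.035,0,0,0],[1,0,0,0.017,0,0,0],[1,0,0,0,0,0,0],[0,0,0,0,0,0,0],[0,0,0,0,0,0,0],[0,0,0,0,0,0,0],[0,0,0,0,0,0,0],[0,0,0,0,0,0,0],[0,0,0,0,0,0,0],[0,0,0,0,0,0,0],[0,0,0,-0.03,0,0,0],[0,0,0,-0.03,0,0,0],[0,0,0,0,0,0,0],[0,0,0,0,0,0,0]]' 40; python3 -c "
from h import *
to(463,-97.6,80,-1.4)"
```

```text
t: 12.5
tool_pos: [0.4973, 0.0879, 0.0815]
tool_rot: [-3.141, 0.038, -0.003]
contact_force: [-0.1, -0.1, -0.4]
opening: 0.0396
t 12.5 tcp [497.3  87.9  81.5] yaw -1.38 zt [ 0.002  0.    -1.   ] open 39.6 F [-0.1 -0.1 -0.4]
-> [np.float64(-29.8), np.float64(186.3), np.float64(1.5)] turn 0.02
```

```bash
python3 -m creep '[[0,-0.006,0.026,0,0,0,0],[0,-0.006,0.032,0,0,0,0],[0,-0.006,0.032,0,0,0,0],[0,-0.006,0.032,0,0,0,0],[0,-0.006,0.032,0,0,0,0],[0,0,0.032,0,0,0,0],[0,0,0,0,0,0,0],[0,0,0,0.02,0,0,0],[0,0,0,0.018,0,0,0],[0,0,0,0.01,0,0,0],[0,0,0,0,0,0,0],[0,0,0,0,0,0,0]]'; python3 -c "
from h import *
to(601,-100.9,33.5,-1.4)"
```

```text
t: 13.7
tool_pos: [0.4617, -0.0966, 0.0318]
tool_rot: [-3.14, 0.037, 0.003]
contact_force: [-0.5, -0.9, -0.9]
opening: 0.0397
t 13.7 tcp [461.7 -96.6  31.8] yaw -1.36 zt [-0.002  0.001 -1.   ] open 39.7 F [-0.5 -0.9 -0.9]
-> [np.float64(139.3), np.float64(0.9), np.float64(-1.7)] turn 0.04
```

```bash
python3 -m creep '[[0,0,0.001,-0.0012,0,0,0],[0,0.015,0,0,0,0,0],[0,0.015,0,0,0,0,0],[0,0.015,0,0,0,0,0],[0,0.015,0,0,0,0,0],[0,0.015,0,0,0,0,0],[0,0.015,0,0,0,0,0],[0,0,0,0,0,0,0],[0,0,0,0,0,0,0]]'; python3 -m creep '[[0,0,0,-0.002,0,0,0],[0,0,0,-0.002,0,0,0],[0,0,0,0,0,0,0]]'
```

```text
t: 14.6
tool_pos: [0.5519, -0.1004, 0.0337]
tool_rot: [-3.141, 0.038, 0.002]
contact_force: [-0.7, -0.5, -0.0]
opening: 0.0398
t: 14.9
tool_pos: [0.5511, -0.1004, 0.0343]
tool_rot: [-3.141, 0.038, -0.002]
contact_force: [11.2, -3.9, -22.5]
opening: 0.0398
```

```bash
python3 -m creep '[[0,0,0,0.004,0,0,0],[0,0.01,0,0.0005,0,0,0],[0,0.015,0,0,0,0,0],[0,0.01,0,0,0,0,0],[0,0.008,0,0,0,0,0],[0,0.004,0,0,0,0,0],[0,0,0,0,0,0,0],[0,0,0,0,0,0,0]]'; python3 -m creep '[[0,0.003,0,0,0,0,0],[0,0.002,0,0,0,0,0],[0,0,0,0,0,0,0],[0,0,0,0,0,0,0]]'
```

```text
t: 15.7
tool_pos: [0.5994, -0.1017, 0.0337]
tool_rot: [3.141, -0.038, 0.0]
contact_force: [-0.4, -0.2, -0.4]
opening: 0.0398
t: 16.1
tool_pos: [0.6034, -0.1018, 0.0332]
tool_rot: [-3.141, 0.038, 0.004]
contact_force: [-4.4, -1.0, 2.0]
opening: 0.04
```

```bash
python3 -m creep '[[0,0.002,0,0,0,0,0],[0,0,0,0,0,0,0],[1,0,0,0,0,0,0],[1,0,0,0,0,0,0],[1,0,0,0,0,0,0],[1,0,0,0,0,0,0],[1,0,0,-0.03,0,0,0],[1,0,0,-0.04,0,0,0],[1,0,0,-0.01,0,0,0],[1,0.001,-0.033,0,0,0,0],[1,0.001,-0.032,0,0,0,0],[1,0.001,-0.032,0,0,0,0],[1,0.001,-0.032,0,0,0,0],[1,0.001,-0.032,0,0,0,0],[1,0.001,-0.032,0,0,0,0],[1,0,0,0,0,0,0],[1,0,0,0,0,0,0]]'; python3 -c "
from h import *
im=snap('c4');to(616.4,91.3,21,-1.4);caps(im)"
```

```text
t: 17.8
tool_pos: [0.6169, 0.0913, 0.113]
tool_rot: [3.141, -0.036, -0.0]
contact_force: [0.2, -0.1, -0.1]
opening: 0.0856
t 17.9 tcp [616.9  90.6 113.1] yaw -1.38 zt [-0. -0. -1.] open 85.1 F [ 0.2 -0.4 -0.5]
-> [np.float64(-0.6), np.float64(-0.7), np.float64(92.1)] turn 0.02
orange [374.4 249.6] [334, 187, 70, 120, 2562] xy mm [ 546.3 -128.5]
orange [439.1 251.3] [433, 191, 10, 118, 605] xy mm [ 544.6 -282.1]
orange [364.8 203.1] [357, 194, 17, 18, 217] xy mm [ 659.3 -105.2]
orange [363.4 227.4] [356, 219, 16, 17, 213] xy mm [ 599.6 -102.1]
green [213.7 268.8] [208, 261, 14, 15, 123] xy mm [495.5 257.1]
```

View pics/c4.png

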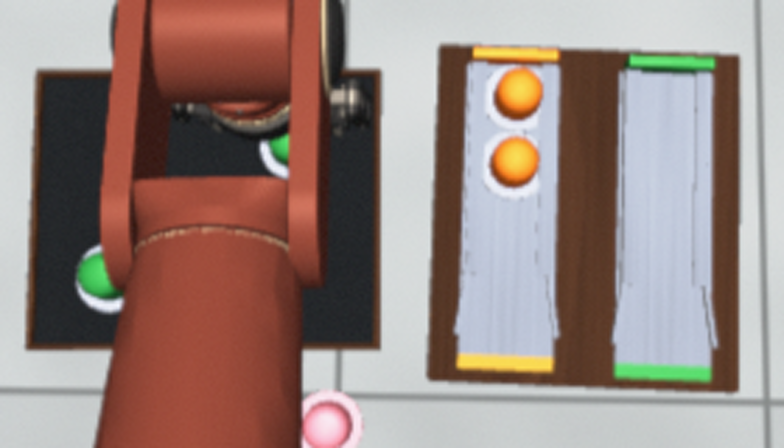

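The orange row touches (60 mm spacing). Now the first green.

```bash
python3 -m creep '[[1,0,-0.0005,0.04,0,0,0],[1,0,0,0.035,0,0,0],[1,0,0,0.017,0,0,0],[1,0,0,0,0,0,0],[0,0,0,0,0,0,0],[0,0,0,0,0,0,0],[0,0,0,0,0,0,0],[0,0,0,0,0,0,0],[0,0,0,0,0,0,0],[0,0,0,0,0,0,0],[0,0,0,0,0,0,0],[0,0,0,-0.03,0,0,0],[0,0,0,-0.03,0,0,0],[0,0,0,0,0,0,0],[0,0,0,0,0,0,0]]' 40; python3 -c "
from h import *
to(457,-232.0,80,-1.4)"
```

```text
t: 19.35
tool_pos: [0.6177, 0.0915, 0.0827]
tool_rot: [-3.141, 0.038, -0.003]
contact_force: [-0.5, -0.9, -0.5]
opening: 0.0398
t 19.4 tcp [617.7  91.5  82.7] yaw -1.38 zt [ 0.002  0.    -1.   ] open 39.8 F [-0.5 -0.9 -0.5]
-> [np.float64(-152.7), np.float64(327.3), np.float64(2.7)] turn 0.02
```

```bash
python3 -m creep '[[0,-0.03,0,-0.01,0,0,0],[0,-0.04,0,-0.01,0,0,0],[0,-0.04,0,0,0,0,0],[0,-0.04,0.02,0,0,0,0],[0,-0.0027,0.04,0,0,0,0],[0,0,0.04,0,0,0,0],[0,0,0.04,0,0,0,0],[0,0,0.04,0,0,0,0],[0,0,0.04,0,0,0,0],[0,0,0.04,0,0,0,0],[0,0,0.04,0,0,0,0],[0,0,0.0273,0,0,0,0],[0,0,0,0,0,0,0],[0,0,0,0.03,0,0,0],[0,0,0,0.027,0,0,0],[0,0,0,0.01,0,0,0],[0,0,0,0,0,0,0],[0,0,0,0,0,0,0]]'; python3 -c "
from h import *
to(457,-232.0,33.5,-1.4)"
```

```text
t: 21.15
tool_pos: [0.456, -0.231, 0.0337]
tool_rot: [-3.14, 0.037, 0.002]
contact_force: [0.3, -1.1, 0.0]
opening: 0.0399
t 21.1 tcp [ 456.  -231.    33.7] yaw -1.35 zt [-0.001  0.001 -1.   ] open 39.9 F [ 0.3 -1.1  0. ]
-> [np.float64(1.0), np.float64(1.0), np.float64(0.2)] turn 0.05
```

```bash
python3 -m creep '[[0,0,0.001,0,0,0,0],[0,0.015,0,0,0,0,0],[0,0.015,0,0,0,0,0],[0,0.015,0,0,0,0,0],[0,0.015,0,0,0,0,0],[0,0.015,0,0,0,0,0],[0,0.015,0,0,0,0,0],[0,0,0,0,0,0,0],[0,0,0,0,0,0,0]]'; python3 -m creep '[[0,0,0,-0.002,0,0,0],[0,0,0,-0.002,0,0,0],[0,0,0,0,0,0,0]]'
```

```text
t: 22.05
tool_pos: [0.546, -0.235, 0.0344]
tool_rot: [-3.141, 0.037, 0.001]
contact_force: [0.7, -0.6, -0.0]
opening: 0.0397
t: 22.35
tool_pos: [0.5443, -0.2345, 0.0353]
tool_rot: [-3.14, 0.039, 0.004]
contact_force: [3.9, -2.1, -17.3]
opening: 0.0398
```

```bash
python3 -m creep '[[0,0,0,0.004,0,0,0],[0,0.015,0,0.001,0,0,0],[0,0.02,0,0,0,0,0],[0,0.02,0,0,0,0,0],[0,0.02,0,0,0,0,0],[0,0.015,0,0,0,0,0],[0,0.01,0,0,0,0,0],[0,0.005,0,0,0,0,0],[0,0,0,0,0,0,0],[0,0,0,0,0,0,0]]'; python3 -m creep '[[0,0.003,0,0,0,0,0],[0,0.002,0,0,0,0,0],[0,0,0,0,0,0,0],[0,0,0,0,0,0,0]]'
```

```text
t: 23.35
tool_pos: [0.6509, -0.2379, 0.0337]
tool_rot: [-3.141, 0.038, 0.001]
contact_force: [-0.8, 0.2, -1.0]
opening: 0.04
t: 23.75
tool_pos: [0.6563, -0.238, 0.0335]
tool_rot: [-3.141, 0.038, 0.0]
contact_force: [-0.4, -0.2, -0.2]
opening: 0.0396
```

```bash
python3 -m creep '[[0,0.002,0,0,0,0,0],[0,0.002,0,0,0,0,0],[0,0,0,0,0,0,0],[0,0,0,0,0,0,0]]'
```

```text
t: 24.15
tool_pos: [0.6572, -0.238, 0.0333]
tool_rot: [-3.14, 0.038, 0.014]
contact_force: [-11.7, 0.5, 7.8]
opening: 0.04
```

```bash
python3 -m creep '[[1,0,0,0,0,0,0],[1,0,0,0,0,0,0],[1,0,0,0,0,0,0],[1,0,0,0,0,0,0],[1,0,0,-0.03,0,0,0],[1,0,0,-0.04,0,0,0],[1,0,0,-0.03,0,0,0],[1,-0.0143,-0.0402,0,0,0,0],[1,-0.0143,-0.0402,0,0,0,0],[1,-0.0143,-0.0402,0,0,0,0],[1,-0.0143,-0.0402,0,0,0,0],[1,-0.0143,-0.0402,0,0,0,0],[1,-0.0143,-0.0402,0,0,0,0],[1,0,0,0,0,0,0]]'; python3 -c "
from h import *
im=snap('c5');to(497.5,249.5,21,-1.4);caps(im)"
```

```text
t: 25.55
tool_pos: [0.5789, 0.0093, 0.1333]
tool_rot: [-3.14, 0.03, 0.001]
contact_force: [-0.8, -0.4, -0.0]
opening: 0.0853
t 25.6 tcp [579.9   7.2 133.6] yaw -1.17 zt [ 0. -0. -1.] open 85.5 F [-0.   0.2  0.1]
-> [np.float64(-88.3), np.float64(-240.3), np.float64(112.6)] turn 0.23
orange [381.9 253.4] [334, 187, 68, 120, 2026] xy mm [ 537.5 -146.3]
orange [439.  249.6] [432, 191, 11, 118, 601] xy mm [ 548.5 -282. ]
orange [364.8 203.1] [357, 194, 17, 18, 214] xy mm [ 659.1 -105.1]
orange [363.4 227.4] [356, 219, 16, 17, 209] xy mm [ 599.6 -102.1]
green [420.3 205.7] [412, 198, 17, 17, 204] xy mm [ 654.6 -239.1]
green [216.8 268. ] [208, 261, 19, 15, 214] xy mm [497.4 249.7]
```

View pics/c5.png

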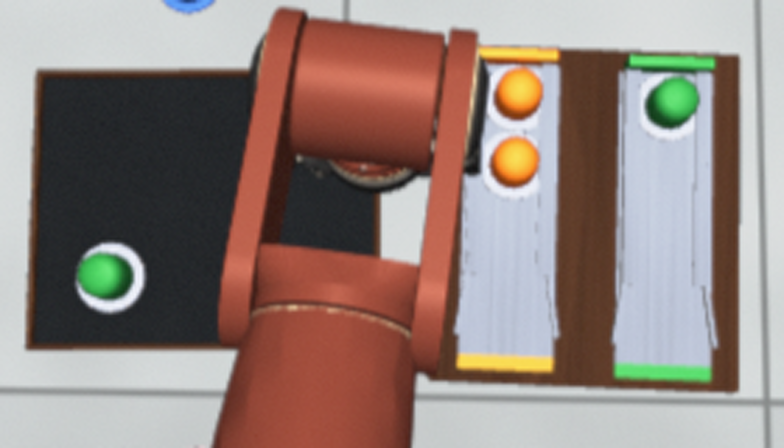

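Green_1 is home, at crop (670,100), and the last green is at crop (108,277). Moving there.

```bash
python3 -m creep '[[1,-0.0147,-0.04,0.003,0,0,0.2],[1,-0.0147,-0.04,0.003,0,0,0],[1,-0.0147,-0.04,0.003,0,0,0],[1,-0.0147,-0.04,0.003,0,0,0],[1,-0.0147,-0.04,0.003,0,0,0],[1,-0.0147,-0.04,0.003,0,0,0],[1,0,0,0,0,0,0],[1,0,0,0,0,0,0],[1,0,0,0,0,0,0]]'; python3 -c "
from h import *
to(497.5,249.5,21,-1.4)"
```

```text
t: 26.5
tool_pos: [0.4998, 0.2462, 0.1157]
tool_rot: [3.141, -0.046, 0.001]
contact_force: [-0.2, 0.1, -0.4]
opening: 0.0856
t 26.5 tcp [499.8 246.2 115.7] yaw -1.68 zt [ 0.001 -0.    -1.   ] open 85.6 F [-0.2  0.1 -0.4]
-> [np.float64(-2.4), np.float64(-3.2), np.float64(94.7)] turn -0.28
```

```bash
python3 -m creep '[[1,-0.0025,-0.003,0.04,0,0,-0.2],[1,0,0,0.035,0,0,0],[1,0,0,0.0195,0,0,0],[1,0,0,0,0,0,0],[0,0,0,0,0,0,0],[0,0,0,0,0,0,0],[0,0,0,0,0,0,0],[0,0,0,0,0,0,0],[0,0,0,0,0,0,0],[0,0,0,0,0,0,0],[0,0,0,0,0,0,0],[0,0,0,-0.03,0,0,0],[0,0,0,-0.03,0,0,0],[0,0,0,-0.02,0,0,0],[0,0,0,0,0,0,0],[0,0,0,0,0,0,0]]' 40; python3 -c "
from h import *
to(457,-232.5,100,-1.4)"
```

```text
t: 28.1
tool_pos: [0.4962, 0.2505, 0.1008]
tool_rot: [-3.141, 0.038, -0.0]
contact_force: [-0.8, 0.6, -0.3]
opening: 0.0399
t 28.1 tcp [496.2 250.5 100.8] yaw -1.38 zt [ 0.  0. -1.] open 39.9 F [-0.8  0.6 -0.3]
-> [np.float64(-27.4), np.float64(483.9), np.float64(0.8)] turn 0.02
```

```bash
python3 -m creep '[[0,-0.01,0.02,0,0,0,0],[0,-0.0174,0.0339,0,0,0,0],[0,0,0.04,0,0,0,0],[0,0,0.04,0,0,0,0],[0,0,0.04,0,0,0,0],[0,0,0.04,0,0,0,0],[0,0,0.04,0,0,0,0],[0,0,0.04,0,0,0,0],[0,0,0.04,0,0,0,0],[0,0,0.04,0,0,0,0],[0,0,0.04,0,0,0,0],[0,0,0.04,0,0,0,0],[0,0,0.03,0,0,0,0],[0,0,0,0,0,0,0],[0,0,0,0,0,0,0]]'; python3 -c "
from h import *
to(457,-232.5,33.5,-1.4)"
```

```text
t: 29.6
tool_pos: [0.456, -0.2321, 0.0989]
tool_rot: [-3.139, 0.04, 0.005]
contact_force: [-0.5, 0.0, -0.1]
opening: 0.0397
t 29.6 tcp [ 456.  -232.1   98.9] yaw -1.47 zt [-0.003  0.003 -1.   ] open 39.7 F [-0.5  0.  -0.1]
-> [np.float64(1.0), np.float64(0.4), np.float64(65.4)] turn -0.07
```

```bash
python3 -m creep '[[0,0.001,0,0.03,0,0,0],[0,0,0,0.025,0,0,0],[0,0,0,0.0104,0,0,0],[0,0,0,0,0,0,0],[0,0,0,0,0,0,0]]'; python3 -c "
from h import *
im=snap('c6');to(457,-232.5,33.5,-1.4);caps(im)"
```

```text
t: 30.1
tool_pos: [0.4582, -0.2316, 0.0353]
tool_rot: [-3.141, 0.036, 0.001]
contact_force: [-0.8, -0.0, 0.6]
opening: 0.0395
t 30.1 tcp [ 458.4 -232.    35.7] yaw -1.33 zt [ 0. -0. -1.] open 39.7 F [ 0.3 -0.2  0. ]
-> [np.float64(-1.4), np.float64(0.6), np.float64(2.2)] turn 0.07
orange [381.2 251.7] [334, 187, 68, 121, 1917] xy mm [ 541.7 -144.6]
orange [340.3 231.6] [336, 188, 9, 85, 349] xy mm [588.6 -46.7]
orange [439.3 217.8] [436, 191, 7, 57, 247] xy mm [ 625.4 -284.2]
orange [364.7 203.2] [357, 194, 16, 18, 208] xy mm [ 659. -105.]
orange [363.4 227.5] [356, 219, 16, 17, 203] xy mm [ 599.3 -102.1]
green [420.2 205.8] [412, 198, 17, 17, 208] xy mm [ 654.2 -238.8]
```

```bash
python3 -m creep '[[0,0,0.0008,0.002,0,0,0],[0,0.015,0,0,0,0,0],[0,0.015,0,0,0,0,0],[0,0.015,0,0,0,0,0],[0,0.015,0,0,0,0,0],[0,0.015,0,0,0,0,0],[0,0.013,0,0,0,0,0],[0,0,0,0,0,0,0],[0,0,0,0,0,0,0]]'; python3 -m creep '[[0,0,0,-0.002,0,0,0],[0,0,0,-0.002,0,0,0],[0,0,0,0,0,0,0]]'
```

```text
t: 31.05
tool_pos: [0.546, -0.2355, 0.0335]
tool_rot: [-3.141, 0.038, 0.001]
contact_force: [-0.3, -0.4, -0.3]
opening: 0.0398
t: 31.35
tool_pos: [0.5452, -0.2353, 0.0361]
tool_rot: [-3.141, 0.039, 0.001]
contact_force: [3.3, -2.0, -11.6]
opening: 0.0399
```

```bash
python3 -m creep '[[0,0,0,0.004,0,0,0],[0,0.015,0,0.0003,0,0,0],[0,0.015,0,0,0,0,0],[0,0.01,0,0,0,0,0],[0,0.006,0,0,0,0,0],[0,0,0,0,0,0,0],[0,0,0,0,0,0,0]]'; python3 -m creep '[[0,0.003,0,0,0,0,0],[0,0.003,0,0,0,0,0],[0,0.001,0,0,0,0,0],[0,0,0,0,0,0,0],[0,0,0,0,0,0,0]]'
```

```text
t: 32.05
tool_pos: [0.5919, -0.2366, 0.0333]
tool_rot: [-3.141, 0.038, 0.001]
contact_force: [0.7, 0.2, -0.7]
opening: 0.0396
t: 32.55
tool_pos: [0.5966, -0.2367, 0.0328]
tool_rot: [-3.14, 0.038, 0.011]
contact_force: [-8.2, 0.2, 3.3]
opening: 0.0396
```

```bash
python3 -m creep '[[1,0,0,0,0,0,0],[1,0,0,0,0,0,0],[1,0,0,0,0,0,0],[1,0,0,0,0,0,0],[1,0,0,-0.03,0,0,0],[1,0,0,-0.04,0,0,0],[1,0,0,-0.04,0,0,0],[1,-0.03,0,-0.04,0,0,0],[1,-0.04,0,-0.01,0,0,0],[1,-0.04,0.02,0,0,0,0],[1,-0.04,0.03,0,0,0,0],[1,-0.04,0.03,0,0,0,0],[1,-0.04,0.03,0,0,0,0],[1,-0.04,0.03,0,0,0,0],[1,0,0.03,0,0,0,0],[1,0,0.03,0,0,0,0],[1,0,0,0,0,0,0]]'; python3 - <<'E'
from h import *
pose();im=get_image("top");caps(im);cv2.imwrite("pics/f1.png",im[:,:,::-1])
s=get_image("side");cv2.imwrite("pics/f2.png",cv2.resize(s[180:280,300:440,::-1],None,fx=5,fy=5,interpolation=cv2.INTER_CUBIC))
E
```

```text
t: 34.25
tool_pos: [0.3236, -0.433, 0.1937]
tool_rot: [3.14, -0.043, 0.0]
contact_force: [-0.2, 1.0, 0.0]
opening: 0.0854
t 34.2 tcp [ 323.6 -433.   193.7] yaw -1.58 zt [ 0.    -0.001 -1.   ] open 85.4 F [-0.2  1.   0. ]
orange [373.9 249.6] [334, 187, 70, 120, 2741] xy mm [ 546.3 -127.3]
orange [439.  250.4] [429, 191, 14, 118, 623] xy mm [ 546.7 -281.9]
orange [364.9 203. ] [357, 194, 17, 18, 222] xy mm [ 659.4 -105.3]
orange [363.5 227.3] [356, 219, 16, 17, 216] xy mm [ 599.8 -102.1]
green [420.5 205.5] [412, 198, 17, 16, 197] xy mm [ 655.  -239.5]
green [420.1 230.2] [412, 223, 17, 16, 199] xy mm [ 594.8 -237.7]
```

View pics/f1.png

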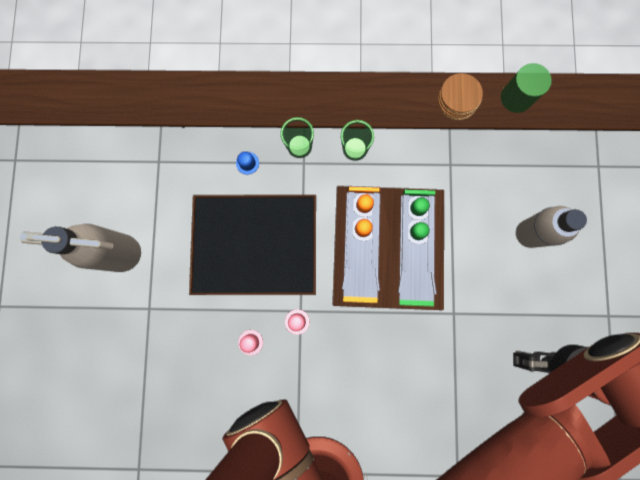

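View pics/f2.png

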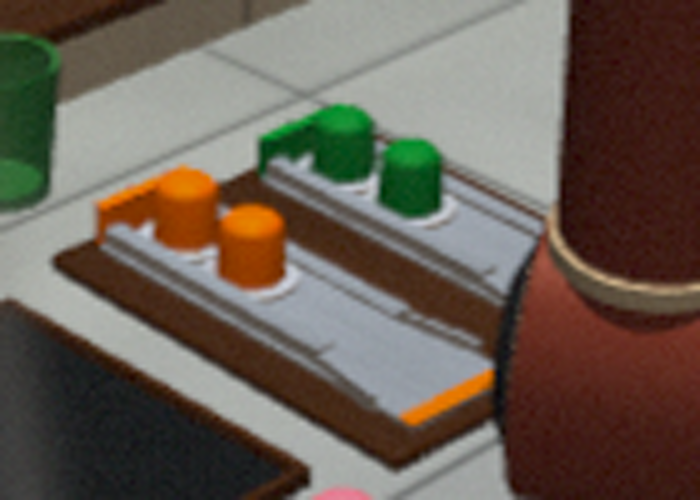

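Every check agrees, so I'm handing the job in.

```bash
python3 -c "
from h import *
im=get_image('top');caps(im);print(finish_job())"
```

```text
orange [373.9 250.1] [334, 187, 69, 120, 2731] xy mm [ 545.1 -127.1]
orange [439.1 251.1] [433, 191, 10, 118, 612] xy mm [ 545.2 -282.2]
orange [364.9 203. ] [357, 194, 17, 18, 222] xy mm [ 659.4 -105.3]
orange [363.5 227.3] [356, 219, 16, 17, 216] xy mm [ 599.8 -102.1]
green [420.5 205.5] [412, 198, 17, 16, 197] xy mm [ 655.1 -239.5]
green [420.1 230.2] [412, 223, 17, 16, 200] xy mm [ 594.8 -237.6]
the job is handed in; nothing more can be done
None
```

The four capsules in the scene are now in the rails of their colour, dome up, and the job is handed in. I drew the misplaced orange capsule out of the green rail and pushed it home in the orange one. The tray's orange went in behind it, and both tray greens went into the green rail.

- **Rims under the lips:** each rim was checked by a small lift inside the rail, and all four resisted with 12–23 N.
- **Pushed home:** each capsule was pushed until contact, at 4–12 N. The last picture puts the centres 59.7 mm apart in the orange rail and 60.3 mm in the green, for a nominal 60. I did not make a final push after releasing.
- **Bystanders:** the siphon, shaker, tumblers and the blue and pink look-alikes look unmoved in the final picture.
- **Disagreements:** camera and arm positions differed by about 2 mm, within the calibration. In the orange rail, the capsule against the block shifted sideways by about 2.5 mm when the second one touched it. I saw no knock or slackened grip, and the run took about 34 s.

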